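Square the test plates and hold the spring clamp open at its mark

ROBOT

A 7-joint arm with a two-finger parallel gripper is mounted at the origin on the work surface. World frame = base frame: x ahead of the robot, y to its left, z up, the work surface at z = 0. Lengths are in m, angles in rad, forces in N, time in s.
With the tool pointing down it reaches from about 0.425 to 0.875 m from the base axis. Payload 4.7 kg.
Tool frame: the origin (TCP) lies at the very end of the fingers, on their centre line; the grasp point (between the pads) lies 19 mm behind it; z points along the fingers, y is the line along which they close (so a half turn about z gives the same grasp; the last joint's range is limited). The gripper opens to 87 mm and grips with 3 to 60 N. Pads are 19 mm wide; open, the fingers measure 117 mm over their backs; the gripper's body (75 mm by 190 mm) begins 51 mm behind the grasp point.
Start: joints at [1.132, 0.321, -0.07, 1.45, 0.023, 1.371, -0.057], TCP at [0.284, -0.585, 0.223] pointing down, gripper open.
Joint ranges: [-2.86, 2.86], [-0.3, 2.09], [-1.38, 1.24], [0.06, 2.45], [-1.56, 4.7], [0.09, 2.05], [-2.69, 2.69]. Speed limits (rad/s): [2.57, 2.57, 3.14, 3.14, 3.14, 3.14, 3.14].

INTERFACE

Orientations are given as a rotation vector (axis times angle).
In Python, from bench import ctrl, vision gives the robot as it stands.
- The arm moves only by the tool jog_arm, never from a script. Its argument "increments" is a list of rows, each an object of numbers: "tx", "ty", "tz": the shift along the tool's x, y, z in mm; "wx", "wy", "wz": the turn, a rotation vector about the tool's x, y, z in rad; "gripper": the opening, from 0 (shut) to 1 (fully open). In form: [{"tx": .., "ty": .., "tz": .., "wx": .., "wy": .., "wz": .., "gripper": ..}, ...]. A call has exactly 5 rows; each row is the pose to reach, as a shift and turn from the pose commanded when the call began, along the tool's axes at that moment; what a row does not reach only later rows make up. A row lasts 1/12 s, in which the tool goes at most 41.7 mm and 7.16 degrees, less where a joint would pass 70% of its speed; a pose out of reach is approached as far as the arm can. A call with a gripper value outside its range is refused whole. The fingers move at their own pace and stop on an object; "grip_force" is the grip in N (left out, the last holds). Time passes only in rows, so rows that repeat a pose let the fingers close, or fill a call up. It gives the time, the measured TCP pose, the force, the opening and the grip force at its end, in the units of the state.
- ctrl.get_state(): the state, without advancing time (a new reading comes with each control period).
- vision.get_image(name): name is "side" or "top"; returns a dict with "color" (420x560x3 uint8, blue, green, red), "fx", "fy", "cx", "cy" (pixels), "extrinsics" (4x4, takes a point from world to camera coordinates). Camera axes: x right, y down, z forward; pixel columns grow to the right and rows downward; lengths in m; the calibration is good to about 2 mm. A picture is of the moment at which its call begins. There is no depth.
- ctrl.close_job(): hands the job in; it is judged then, once.
Trained networks look in the newest picture that a camera, given by its name, has taken for a name from the list of things; names that differ only in an ending like _2 or _b are one class to them, and where a whole thing is asked for, a point or a joint stands for the part that bears it (a point fixed in the world has none). Each returns a list of dicts, best first, with "conf" (0 to 1); they miss things now and then, are a little off and sometimes report something else, mostly with a low value. They report only what shows in the picture. A call takes as long as a camera call.
- vision.spot_in(camera, thing): "bbox" ([left, top, right, bottom] in pixels, round what is visible of it).
The state is a dict: "time": time; "joint_positions": joint angles; "qd": joint speeds; "joint_torque": joint torques, N m; "position": TCP position; "tool_rot": TCP orientation; "ft_force": force on the tool from outside, world axes, zero at the start; "torque": the same for the moment, N m; "grip_width": opening from 0.0 (shut) to 1.0 (fully open); "grip_force": force on a finger pad.
Only numpy, scipy, OpenCV 4.12 (cv2) and the standard library are available. Lean on these libraries where they do the work, as an engineer would, in place of code of your own. Each camera call takes 0.05 s, during which the arm holds its last target. There are 200 camera calls.

TASK

Tap the stack of four test plates in the tray until all their edges line up and every plate is flush with both fences of the tray's corner. Then pull the spring clamp's slide open by its upright plate until its black pointer is level with the mark beside it, and keep it held there so that I can load the stack: finish while still holding the slide at the mark, with the plates left squared in the tray and everything else on the bench left where it is.

Things in the scene. Friction and masses are not known exactly. Their poses are not given: they have to be found in the camera images.
- tray: aluminium squaring tray fixed to the bench. Bed top 22 mm above the bench; the bed ends at the tray's x = -30 and y = -20 mm, so the plates overhang it on the open -x and -y sides and fingertips can reach below the plates there. Origin at bench height, under where the plates' centre is when the stack is flush; x points away from the robot, y to its left, turned by a yaw of up to 0.35 rad
- tray_corner (a point): inner corner of the tray's two fences, at the bed's top: at +40, +30 mm from the tray's origin. The upright fences are 8 mm thick, 44 mm high above the bench; the far one (inner face x = +40 mm) runs from y = -62 to +38 mm, the left one (inner face y = +30 mm) from x = -70 to +48 mm
- clamp: spring clamp fixed to the bench: blue base plate, its x from -90 to +150 mm, y from -70 to +50 mm, 14 mm thick; front bracket at x = -85 to -69 mm, top 38 mm above the bench. Origin at bench height; x points away from the robot, y to its left, turned by a yaw of up to 0.35 rad
- jaw_top (a point): centre of the top of the clamp's white fixed jaw, 60 mm above the bench; the jaw is 40 mm long along x (clamp x = +55 to +95 mm) and 70 mm wide, a steel spring barrel lies behind it
- slide: the clamp's moving jaw: aluminium carriage with an upright steel pull plate. It slides only along the clamp's x; pulled towards -x it opens, up to 65 mm to the end stop. A spring pulls it shut: about 4 N when shut plus 180 N/m as it opens (11 N at 40 mm). Shut at the start; its origin is then the clamp's origin
- slide_grip (a point): grip point on the slide's upright pull plate, mid-plane, 85 mm above the bench, 15 mm below the plate's top edge. The plate is 10 mm thick along the clamp's x, 44 mm wide along y and stands free from 58 to 100 mm above the bench. With the slide shut its back (+x) face is 28 mm from the fixed jaw's face; nothing stands as high as the grip point beside it
- slide_index (a point): the slide's black pointer: outer end of a 3 mm black line across the top of the carriage to its -y side, 34 mm above the bench; moves with the slide
- marker: the mark: steel block 12 x 12 x 12 mm with an upright black blade 3 mm thick, 22 mm high in all, on a white strip of the clamp's base plate on the -y side of the carriage. Set for each job 28 to 48 mm in front (-x) of where the pointer is with the slide shut; fixed during the job. Origin at the middle of its underside, axes parallel to the clamp's
- mark (a point): the mark's blade, mid-thickness, inner (+y) side, 34 mm above the bench. The slide is at the mark when pointer and blade have the same x along the clamp. Axes parallel to the clamp's
- plate1: grey plastic test plate, 80 x 60 x 5 mm (x, y, z), about 30 g, number 1 from the bottom of the stack of four on the tray's bed. Origin at the centre of its underside. At the start shifted 6 to 16 mm off each fence and turned up to 0.1 rad
- plate2: grey plastic test plate, 80 x 60 x 5 mm (x, y, z), about 30 g, number 2 from the bottom of the stack of four on the tray's bed. Origin at the centre of its underside. At the start shifted 6 to 16 mm off each fence and turned up to 0.1 rad
- plate3: grey plastic test plate, 80 x 60 x 5 mm (x, y, z), about 30 g, number 3 from the bottom of the stack of four on the tray's bed. Origin at the centre of its underside. At the start shifted 6 to 16 mm off each fence and turned up to 0.1 rad
- plate4: grey plastic test plate, 80 x 60 x 5 mm (x, y, z), about 30 g, number 4 from the bottom of the stack of four on the tray's bed. Origin at the centre of its underside. At the start shifted 6 to 16 mm off each fence and turned up to 0.1 rad
- funnel: bystander: steel funnel, 52 mm wide, 45 mm high; origin on its underside. Leave it where it is
- screwdriver: bystander: screwdriver with a yellow grip, 190 mm long, lying down; origin on its underside. Leave it where it is
- weight: bystander: round steel weight with a knob, 68 mm wide, 72 mm high; origin on its underside. Leave it where it is
- jar: bystander: closed jar, 64 mm wide, 85 mm high; origin on its underside. Leave it where it is
- brush: bystander: wooden-handled brush, 180 mm long, lying down; origin on its underside. Leave it where it is
- cup: bystander: open steel cup, 76 mm wide, 80 mm high; origin on its underside. Leave it where it is

How it is judged:
On the way, in this order (a step that is already met when the one before it is completed fails the run):
1. the four plates are stacked flush with both fences and still (x of plate1 in the frame of tray between -0.004 and 0.004 m and y of plate1 in the frame of tray between -0.004 and 0.004 m and z of each of plate1, plate2, plate3, plate4 in the frame of tray below 0.0395 m and angle between the x axis of each of plate1, plate2, plate3, plate4 and the x axis of tray, either way round below 0.06 rad and x of plate2 in the frame of tray between -0.004 and 0.004 m and y of plate2 in the frame of tray between -0.004 and 0.004 m and x of plate3 in the frame of tray between -0.004 and 0.004 m and y of plate3 in the frame of tray between -0.004 and 0.004 m and x of plate4 in the frame of tray between -0.004 and 0.004 m and y of plate4 in the frame of tray between -0.004 and 0.004 m and linear speed of each of plate1, plate2, plate3, plate4 below 0.02 m/s), for 0.2 s.
2. the fingers hold the slide with its pointer at the mark (x of slide_index in the frame of mark between -0.004 and 0.004 m and contact force between the fingers and slide above 3 N and linear speed of slide below 0.01 m/s), for 0.5 s.
At the end, for the whole second after the job is handed in: The program has finished with the fingers still holding the slide (over 3 N) with its pointer within 4 mm of the mark, not moving; all four plates still lie in the tray, each within 4 mm of flush with both fences and within 0.06 rad of square, at rest (all of step 1 and all of step 2); the arm keeps its last pose, push and grip.
It fails at once if a bystander was moved more than 30 mm (distance of any of funnel, screwdriver, weight, jar, brush, cup from where it was at the start of the episode above 0.03 m).
It also fails if it takes over 67 s, if anything falls off the work surface, if the arm or the gripper's body presses on something with over 40 N, if the wrist force passes 120 N, or if a joint passes its speed limit or range.

## Working session

There is one attempt and no reset: what is moved stays moved. The work goes in short steps, Python scripts to look and compute and a tool call to move; the robot and the scene stay as the last step left them, time stands still between calls to the robot, and variables do not carry over. Pictures are saved under pics/ and viewed, at most 10 in all, crops included, and the job is handed in when it is done.

Besides the shell and the picture viewer there is one more tool, called after ">>>" as a command line: name --argument value ..., lists and objects as JSON in quotes. jog_arm: Moves the arm, as the interface text tells. Its arguments: {"type":"object","properties":{"increments":{"type":"array"},"grip_force":{"type":"number"}},"required":["increments"]}

```bash
mkdir -p pics; cat > h.py <<'E'
import numpy as np, cv2
from bench import ctrl, vision
from scipy.spatial.transform import Rotation as R
def snap(n,f=None):
    im=vision.get_image(n)
    if f: cv2.imwrite('pics/'+f,im['color'])
    return im
def back(im,u,v,z):
    E=im['extrinsics'];d=E[:3,:3].T@np.array([(u-im['cx'])/im['fx'],(v-im['cy'])/im['fy'],1]);c=-E[:3,:3].T@E[:3,3]
    return c+d*(z-c[2])/d[2]
def proj(im,p):
    q=im['extrinsics']@np.append(p,1);return im['fx']*q[0]/q[2]+im['cx'],im['fy']*q[1]/q[2]+im['cy']
E
python3 - <<'E'
from h import *
for n in('top','side'):
    im=snap(n,n+'1.png'); E=im['extrinsics'];print(n,-E[:3,:3].T@E[:3,3],E[:3,:3].round(2).tolist(),im['fx'])
    if n=='top':
        for t in('tray','clamp','marker','slide','jaw_top','slide_grip','slide_index','mark','tray_corner','plate4','funnel','screwdriver','weight','jar','brush','cup'):
            r=vision.spot_in(n,t)[:1];print(t,[(np.round(x['bbox']),round(x['conf'],2),back(im,(x['bbox'][0]+x['bbox'][2])/2,(x['bbox'][1]+x['bbox'][3])/2,.03).round(3)) for x in r])
s=ctrl.get_state();print(s['time'],s['position'],s['tool_rot'])
E
```

```text
top [ 0.33634653 -0.00693125  1.3308756 ] [[0.01, -1.0, -0.02], [-0.98, -0.0, -0.19], [0.19, 0.02, -0.98]] 488.90819517782825
tray [(array([336., 195., 378., 250.]), 0.64, array([ 0.562, -0.179,  0.03 ]))]
clamp [(array([183., 159., 246., 252.]), 0.64, array([0.608, 0.207, 0.03 ]))]
marker [(array([183., 159., 246., 252.]), 0.25, array([0.607, 0.207, 0.03 ]))]
slide [(array([195., 195., 219., 212.]), 0.8, array([0.612, 0.228, 0.03 ]))]
jaw_top [(array([182., 158., 246., 252.]), 0.68, array([0.608, 0.209, 0.03 ]))]
slide_grip []
slide_index [(array([196., 191., 222., 214.]), 0.58, array([0.614, 0.221, 0.03 ]))]
mark []
tray_corner [(array([339., 197., 378., 251.]), 0.8, array([ 0.558, -0.183,  0.03 ]))]
plate4 [(array([351., 208., 383., 242.]), 0.86, array([ 0.555, -0.206,  0.03 ]))]
funnel [(array([275., 267., 290., 286.]), 0.61, array([0.417, 0.019, 0.03 ]))]
screwdriver [(array([288., 139., 302., 204.]), 0.83, array([ 0.703, -0.013,  0.03 ]))]
weight [(array([111., 245., 142., 272.]), 0.76, array([0.461, 0.439, 0.03 ]))]
jar [(array([447., 178., 479., 208.]), 0.79, array([ 0.644, -0.469,  0.03 ]))]
brush [(array([438., 226., 459., 288.]), 0.81, array([ 0.47 , -0.418,  0.03 ]))]
cup [(array([450., 180., 478., 208.]), 0.68, array([ 0.641, -0.471,  0.03 ]))]
side [ 0.48440385 -0.84112086  1.138225  ] [[1.0, -0.1, 0.0], [-0.07, -0.76, -0.64], [0.06, 0.64, -0.77]] 523.173085503558
0.9 [ 0.28433991 -0.58452305  0.22257526] [ 3.06134913e+00  7.05242774e-01 -8.50991419e-05]
```

```bash
python3 - <<'E'
from h import *
a=cv2.imread('pics/top1.png')
t=cv2.resize(a[180:265,325:395],None,fx=7,fy=7,interpolation=cv2.INTER_CUBIC)[:595,:395]
t=cv2.resize(a[185:260,330:390],(400,500),interpolation=cv2.INTER_CUBIC)
c=cv2.resize(a[155:255,175:255],(400,500),interpolation=cv2.INTER_CUBIC)
cv2.imwrite('pics/crop1.png',np.hstack([c,t]))
E
```

```text
(no output)
```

View pics/crop1.png

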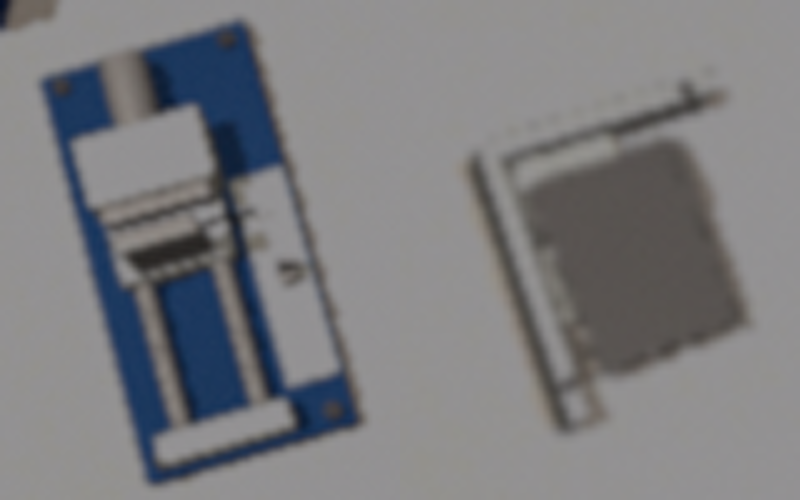

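View pics/side1.png

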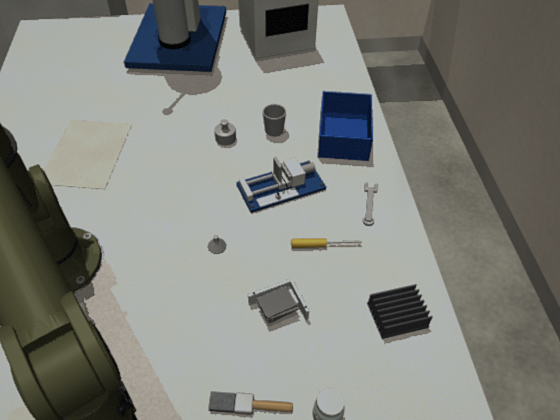

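View pics/top1.png

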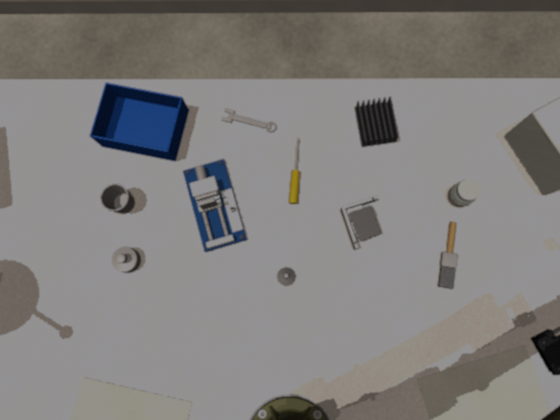

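```bash
cat >> h.py <<'E'
from scipy.optimize import least_squares
def tf(p,P): 
    c,s=np.cos(p[2]),np.sin(p[2]);P=np.atleast_2d(np.array(P,float));return np.c_[p[0]+c*P[:,0]-s*P[:,1],p[1]+s*P[:,0]+c*P[:,1],P[:,2]]/1
def fit(im,P,uv,x0):
    f=lambda p:np.ravel([np.subtract(proj(im,q),w) for q,w in zip(tf(p,P),uv)]);r=least_squares(f,x0);return r.x,np.abs(r.fun).max(),r.fun.reshape(-1,2)
E
python3 - <<'E'
from h import *
im=vision.get_image('top');m=1e-3
C=np.array([(150,50,14),(150,-70,14),(-90,50,14),(-90,-70,14)])*m
uv=np.array([(42,80),(248,20),(150,483),(362,425)])/5+[175,155]
c,e,r=fit(im,C,uv,[.6,.2,.2]);print('clamp',c,e)
T=np.array([(48,38,44),(-70,38,44),(48,-62,44)])*m
uv=(np.array([(473,152),(562,425),(725,95)])-[400,0])/6.667+[330,185]
t,e,r=fit(im,T,uv,[.55,-.2,.3]);print('tray',t,e,r)
# overlay
S=8;a=im['color']
def ov(x0,y0,w,h,pose,polys,s):
    b=cv2.resize(a[y0:y0+h,x0:x0+w],None,fx=s,fy=s,interpolation=cv2.INTER_CUBIC)
    b=cv2.convertScaleAbs(b,alpha=1.4)
    for P,col in polys:
        q=np.array([proj(im,k) for k in tf(pose,np.array(P)*m)]);q=((q+.5-[x0,y0])*s-.5)
        cv2.polylines(b,[np.int32(q.round())],True,col,1)
    return b
R_=lambda x1,x2,y1,y2,z:[(x1,y1,z),(x2,y1,z),(x2,y2,z),(x1,y2,z)]
A=ov(180,155,70,100,c,[(R_(-90,150,-70,50,14),(0,0,255)),(R_(55,95,-35,35,60),(0,255,0)),(R_(-85,-69,-35,35,38),(0,255,255))],5.7)
B=ov(330,185,62,88,t,[(R_(-70,48,30,38,44),(0,0,255)),(R_(40,48,-62,38,44),(0,255,0)),(R_(-40,40,-30,30,42),(255,0,0))],6.45)
n=min(A.shape[0],B.shape[0]);cv2.imwrite('pics/ov.png',np.hstack([A[:n],B[:n]]))
E
```

```text
clamp [0.58125175 0.20901312 0.29367475] 0.8085094644903847
tray [ 0.56323183 -0.18749862  0.24861983] 1.179715324289134 [[ 1.12346272 -0.45417902]
 [-0.47736793  1.17971532]
 [-0.64020339 -0.75964239]]
```

View pics/ov.png

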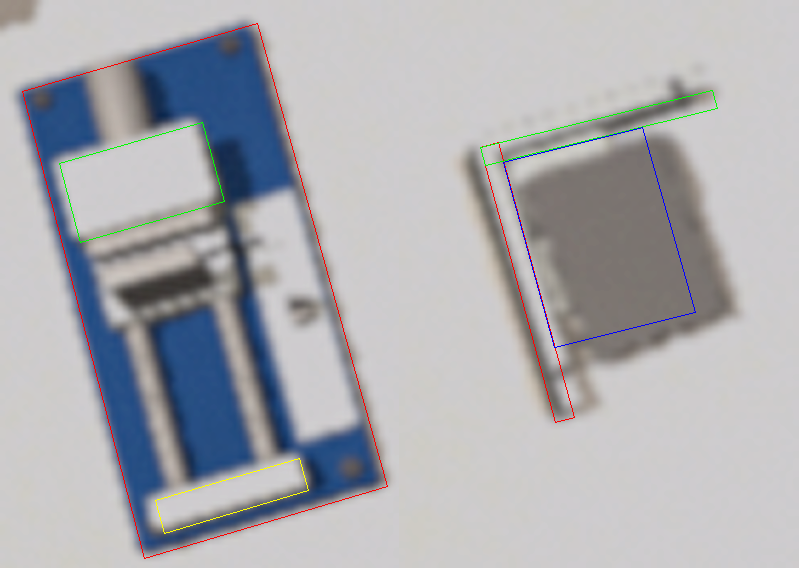

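```bash
cat >> h.py <<'E'
def ov(im,x0,y0,w,h,s,polys):
    b=cv2.resize(im['color'][y0:y0+h,x0:x0+w],None,fx=s,fy=s,interpolation=cv2.INTER_CUBIC);b=cv2.convertScaleAbs(b,alpha=1.4)
    for pose,P,col in polys:
        q=np.array([proj(im,k) for k in tf(pose,np.array(P)*1e-3)]);q=((q+.5-[x0,y0])*s-.5)
        cv2.polylines(b,[np.int32(q.round())],True,col,1)
    return b
R_=lambda x1,x2,y1,y2,z:[(x1,y1,z),(x2,y1,z),(x2,y2,z),(x1,y2,z)]
E
python3 - <<'E'
from h import *
im=vision.get_image('top');sd=vision.get_image('side')
T=np.array([(48,38,44),(-70,38,44),(48,-62,44),(40,-62,44)])*1e-3
uv=(np.array([(481,138),(558,414),(706,68),(715,95)])-[398.5,-.5])/6.45-.5+[330,185]
t,e,r=fit(im,T,uv,[.55,-.2,.3]);print('tray',t,e,r.round(2).tolist());np.save('t.npy',t)
P=[(t,R_(-70,48,30,38,44),(0,0,255)),(t,R_(40,48,-62,38,44),(0,255,0)),(t,R_(-30,40,-20,30,22),(255,0,0))]
c=[.58125,.2090,.29367]
A=ov(im,330,185,60,70,6.6,P)
B=ov(sd,240,275,72,55,5.5,P)
C=ov(sd,230,145,105,70,5,[(c,R_(-90,150,-70,50,14),(0,0,255)),(c,R_(55,95,-35,35,60),(0,255,0))])
D=np.zeros((600,800,3),np.uint8)
D[:A.shape[0],:A.shape[1]]=A;D[:B.shape[0],400:400+B.shape[1]]=B[:, :400];D[305:305+295,400:800]=cv2.resize(C,(400,267))[:295] if 0 else cv2.copyMakeBorder(cv2.resize(C,(400,267)),0,28,0,0,0)
cv2.imwrite('pics/ov2.png',D)
E
```

```text
tray [ 0.56841048 -0.18768257  0.27529314] 1.0276589978242328 [[-0.54, -0.04], [0.41, -0.6], [0.31, 1.03], [-0.19, -0.36]]
```

View pics/ov2.png

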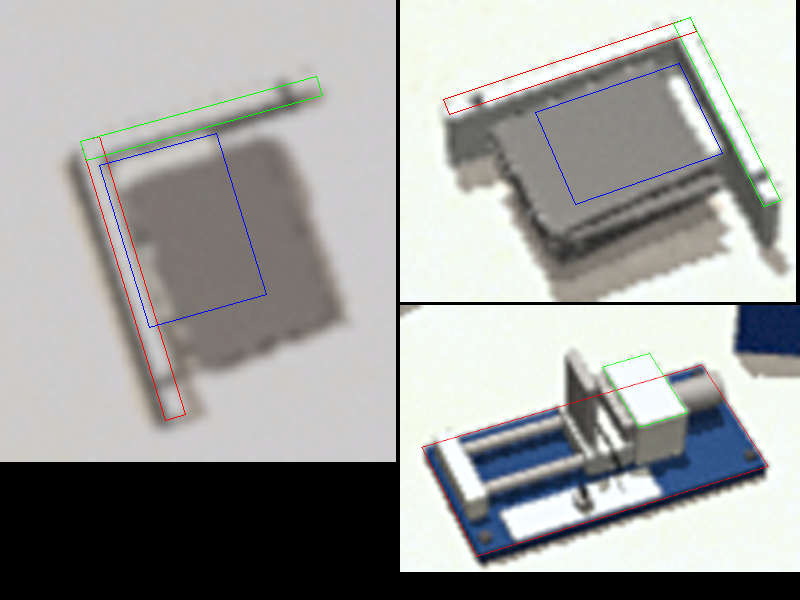

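```bash
cat >> h.py <<'E'
TR=[.568,-.188,.285];CL=[.58125,.2090,.29367]
def go(frame,x,y,z,yaw=0):
    s=ctrl.get_state();Q=R.from_rotvec(s['tool_rot']);p=tf(frame,[(x*1e-3,y*1e-3,z*1e-3)])[0]
    W=R.from_euler('z',frame[2]+yaw)*R.from_rotvec([np.pi,0,0])
    print('t',(Q.inv().apply(p-s['position'])*1e3).round(1),'w',(Q.inv()*W).as_rotvec().round(3))
def wh(frame):
    s=ctrl.get_state();q=np.array(s['position'])-[frame[0],frame[1],0];print('in frame mm',(R.from_euler('z',-frame[2]).apply(q)*1e3).round(1),'F',R.from_euler('z',-frame[2]).apply(s['ft_force']).round(2),'t',s['time'],s['grip_width'])
E
python3 - <<'E'
from h import *
go(TR,-88,-5,80)
E
```

```text
t [ 341.  -242.2  142.6] w [0.    0.    0.168]
```

>>> jog_arm --increments '[{"tx": 341,"ty": -242,"tz": 100,"wz": 0.168,"gripper": 0.29},{"tx": 341,"ty": -242,"tz": 100,"wz": 0.168,"gripper": 0.29},{"tx": 341,"ty": -242,"tz": 100,"wz": 0.168,"gripper": 0.29},{"tx": 341,"ty": -242,"tz": 100,"wz": 0.168,"gripper": 0.29},{"tx": 341,"ty": -242,"tz": 100,"wz": 0.168,"gripper": 0.29}]' --grip_force 20

```text
validation failed for argument at $.in...
```

```bash
python3 -c "
from h import *
wh(TR);go(TR,-88,-5,80)"
```

```text
in frame mm [-383.7 -300.8  222.6] F [ 0.78  0.47 -0.07] t 1.05 1.0034552209745162
t [ 341.  -242.2  142.6] w [0.    0.    0.168]
```

>>> jog_arm --increments '[{"tx": 341,"ty": -242,"tz": 100,"wx": 0,"wy": 0,"wz": 0.168,"gripper": 0.29},{"tx": 341,"ty": -242,"tz": 100,"wx": 0,"wy": 0,"wz": 0.168,"gripper": 0.29},{"tx": 341,"ty": -242,"tz": 100,"wx": 0,"wy": 0,"wz": 0.168,"gripper": 0.29},{"tx": 341,"ty": -242,"tz": 100,"wx": 0,"wy": 0,"wz": 0.168,"gripper": 0.29},{"tx": 341,"ty": -242,"tz": 100,"wx": 0,"wy": 0,"wz": 0.168,"gripper": 0.29}]' --grip_force 20

```text
time: 1.47
position: [0.3823, -0.4051, 0.1739]
tool_rot: [3.109, 0.445, 0.001]
ft_force: [0.7, -0.0, 1.1]
grip_width: 0.709
grip_force: 0.0
```

```bash
python3 -c "
from h import *
wh(TR);go(TR,-88,-5,80)"
```

```text
in frame mm [-239.3 -156.1  173.9] F [ 0.69 -0.22  1.13] t 1.4667 0.70937828581527
t [ 151.2 -151.3   93.8] w [ 0.001 -0.    -0.   ]
```

>>> jog_arm --increments '[{"tx": 151,"ty": -151,"tz": 94,"wx": 0,"wy": 0,"wz": 0,"gripper": 0.29},{"tx": 151,"ty": -151,"tz": 94,"wx": 0,"wy": 0,"wz": 0,"gripper": 0.29},{"tx": 151,"ty": -151,"tz": 94,"wx": 0,"wy": 0,"wz": 0,"gripper": 0.29},{"tx": 151,"ty": -151,"tz": 94,"wx": 0,"wy": 0,"wz": 0,"gripper": 0.29},{"tx": 151,"ty": -151,"tz": 94,"wx": 0,"wy": 0,"wz": 0,"gripper": 0.29}]'

```text
time: 1.88
position: [0.4739, -0.2379, 0.0899]
tool_rot: [3.109, 0.445, 0.001]
ft_force: [-0.3, 0.3, 1.2]
grip_width: 0.338
grip_force: 0.0
```

```bash
python3 -c "
from h import *
wh(TR);go(TR,-88,-5,80)"
```

```text
in frame mm [-104.4  -21.5   89.9] F [-0.21  0.39  1.21] t 1.8833 0.3382919386221367
t [ 16.4 -16.5   9.9] w [ 0.001 -0.001 -0.   ]
```

>>> jog_arm --increments '[{"tx": 16,"ty": -16,"tz": 10,"wx": 0,"wy": 0,"wz": 0,"gripper": 0.29},{"tx": 16,"ty": -16,"tz": 45,"wx": 0,"wy": 0,"wz": 0,"gripper": 0.29},{"tx": 16,"ty": -16,"tz": 77,"wx": 0,"wy": 0,"wz": 0,"gripper": 0.29},{"tx": 16,"ty": -16,"tz": 77,"wx": 0,"wy": 0,"wz": 0,"gripper": 0.29},{"tx": 16,"ty": -16,"tz": 77,"wx": 0,"wy": 0,"wz": 0,"gripper": 0.29}]'

```text
time: 2.3
position: [0.4825, -0.2191, 0.0121]
tool_rot: [-3.108, -0.446, 0.005]
ft_force: [1.1, 0.7, 0.5]
grip_width: 0.29
grip_force: 0.0
```

```bash
python3 -c "
from h import *
wh(TR)"
```

```text
in frame mm [-90.7  -5.8  12.1] F [1.2  0.35 0.52] t 2.3 0.2903581206700675
```

>>> jog_arm --increments '[{"tx": 8,"ty": 0,"tz": 0,"wx": 0,"wy": 0,"wz": 0,"gripper": 0.29},{"tx": 16,"ty": 0,"tz": 0,"wx": 0,"wy": 0,"wz": 0,"gripper": 0.29},{"tx": 24,"ty": 0,"tz": 0,"wx": 0,"wy": 0,"wz": 0,"gripper": 0.29},{"tx": 30,"ty": 0,"tz": 0,"wx": 0,"wy": 0,"wz": 0,"gripper": 0.29},{"tx": 36,"ty": 0,"tz": 0,"wx": 0,"wy": 0,"wz": 0,"gripper": 0.29}]'

```text
time: 2.72
position: [0.5189, -0.2102, 0.0142]
tool_rot: [3.108, 0.446, -0.002]
ft_force: [-11.2, -5.1, 7.0]
grip_width: 0.29
grip_force: 6.5
```

>>> jog_arm --increments '[{"tx": 1,"ty": 0,"tz": 0,"wx": 0,"wy": 0,"wz": 0,"gripper": 0.29},{"tx": 2,"ty": 0,"tz": 0,"wx": 0,"wy": 0,"wz": 0,"gripper": 0.29},{"tx": 3,"ty": 0,"tz": 0,"wx": 0,"wy": 0,"wz": 0,"gripper": 0.29},{"tx": 3,"ty": 0,"tz": 0,"wx": 0,"wy": 0,"wz": 0,"gripper": 0.29},{"tx": 3,"ty": 0,"tz": 0,"wx": 0,"wy": 0,"wz": 0,"gripper": 0.29}]'

```text
time: 3.13
position: [0.5192, -0.2105, 0.0133]
tool_rot: [3.109, 0.443, -0.008]
ft_force: [-6.7, -2.6, 4.0]
grip_width: 0.293
grip_force: 3.5
```

```bash
python3 -c "
from h import *
wh(TR)"
```

```text
in frame mm [-53.1  -7.8  13.3] F [-7.14 -0.61  3.98] t 3.1333 0.2925206433536042
```

>>> jog_arm --increments '[{"tx": 1,"ty": 0,"tz": 0,"wx": 0,"wy": 0,"wz": 0,"gripper": 0.29},{"tx": 2,"ty": 0,"tz": 0,"wx": 0,"wy": 0,"wz": 0,"gripper": 0.29},{"tx": 3,"ty": 0,"tz": 0,"wx": 0,"wy": 0,"wz": 0,"gripper": 0.29},{"tx": 3,"ty": 0,"tz": 0,"wx": 0,"wy": 0,"wz": 0,"gripper": 0.29},{"tx": 3,"ty": 0,"tz": 0,"wx": 0,"wy": 0,"wz": 0,"gripper": 0.29}]'

```text
time: 3.55
position: [0.52, -0.2108, 0.013]
tool_rot: [3.109, 0.441, -0.014]
ft_force: [-10.1, -3.7, 7.5]
grip_width: 0.291
grip_force: 5.9
```

```bash
python3 -c "
from h import *
wh(TR)
sd=snap('side');im=snap('top')
P=[(TR,R_(-70,48,30,38,44),(0,0,255)),(TR,R_(40,48,-62,38,44),(0,255,0)),(TR,R_(-40,40,-30,30,42),(255,0,0))]
cv2.imwrite('pics/a.png',np.hstack([ov(im,330,180,65,90,6,P),ov(sd,235,250,68,90,6,P)]))"
```

```text
in frame mm [-52.5  -8.4  13. ] F [-10.77  -0.68   7.53] t 3.55 0.2908674385511597
```

View pics/a.png

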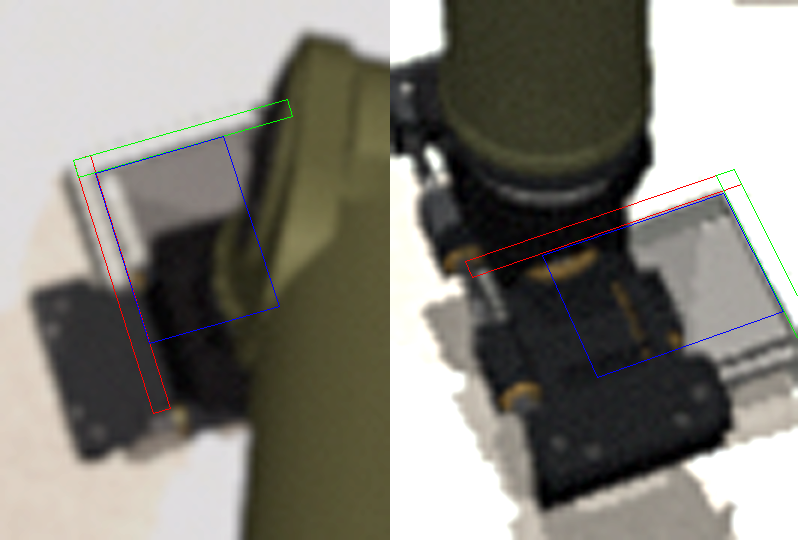

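>>> jog_arm --increments '[{"tx": -20,"ty": 0,"tz": 0,"wx": 0,"wy": 0,"wz": 0,"gripper": 0.4},{"tx": -42,"ty": 0,"tz": 0,"wx": 0,"wy": 0,"wz": 0,"gripper": 0.4},{"tx": -42,"ty": 0,"tz": -40,"wx": 0,"wy": 0,"wz": 0,"gripper": 0.4},{"tx": -42,"ty": 0,"tz": -60,"wx": 0,"wy": 0,"wz": 0,"gripper": 0.4},{"tx": -42,"ty": 0,"tz": -60,"wx": 0,"wy": 0,"wz": 0,"gripper": 0.4}]'

```text
time: 4.07
position: [0.4878, -0.2212, 0.0784]
tool_rot: [3.104, 0.444, 0.012]
ft_force: [0.4, 0.0, -0.2]
grip_width: 0.396
grip_force: 0.0
```

```bash
python3 -c "
from h import *
wh(TR);go(TR,-2,-80,72,np.pi/2);go(TR,-2,-80,72,-np.pi/2);print(ctrl.get_state()['joint_positions'])"
```

```text
in frame mm [-86.3  -9.4  78.4] F [ 0.41 -0.1  -0.21] t 4.0667 0.39565444558613094
t [84.3 70.5  7.5] w [ 0.011 -0.    -1.572]
t [84.3 70.5  7.5] w [-0.    -0.011  1.57 ]
[ 0.67240948  0.21103958 -0.32722662  1.90131272  0.07983827  1.03191051
 -0.97501453]
```

>>> jog_arm --increments '[{"tx": 10,"ty": 30,"tz": 0,"wx": 0,"wy": 0,"wz": -1.57,"gripper": 0.4},{"tx": 30,"ty": 60,"tz": 0,"wx": 0,"wy": 0,"wz": -1.57,"gripper": 0.4},{"tx": 60,"ty": 71,"tz": 0,"wx": 0,"wy": 0,"wz": -1.57,"gripper": 0.4},{"tx": 84,"ty": 71,"tz": 0,"wx": 0,"wy": 0,"wz": -1.57,"gripper": 0.4},{"tx": 84,"ty": 71,"tz": 0,"wx": 0,"wy": 0,"wz": -1.57,"gripper": 0.4}]'

```text
time: 4.48
position: [0.59, -0.2616, 0.0731]
tool_rot: [2.816, 1.393, 0.009]
ft_force: [-0.0, 1.8, 0.3]
grip_width: 0.4
grip_force: 0.0
```

```bash
python3 -c "
from h import *
wh(TR);go(TR,-2,-80,72,np.pi/2)"
```

```text
in frame mm [  0.4 -76.8  73.1] F [0.47 1.75 0.29] t 4.4833 0.4000326357884549
t [-3.8  1.1  1.1] w [ 0.005 -0.003 -0.937]
```

>>> jog_arm --increments '[{"tx": -4,"ty": 1,"tz": 1,"wx": 0,"wy": 0,"wz": -0.937,"gripper": 0.4},{"tx": -4,"ty": 1,"tz": 1,"wx": 0,"wy": 0,"wz": -0.937,"gripper": 0.4},{"tx": -4,"ty": 1,"tz": 1,"wx": 0,"wy": 0,"wz": -0.937,"gripper": 0.4},{"tx": -4,"ty": 1,"tz": 1,"wx": 0,"wy": 0,"wz": -0.937,"gripper": 0.4},{"tx": -4,"ty": 1,"tz": 1,"wx": 0,"wy": 0,"wz": -0.937,"gripper": 0.4}]'

```text
time: 4.9
position: [0.5834, -0.2677, 0.0719]
tool_rot: [2.254, 2.188, 0.0]
ft_force: [-0.3, -0.0, 0.3]
grip_width: 0.401
grip_force: 0.0
```

```bash
python3 -c "
from h import *
wh(TR);go(TR,-2,-80,12,np.pi/2)"
```

```text
in frame mm [ -7.6 -80.8  71.9] F [-0.3   0.08  0.26] t 4.9 0.4007200235730684
t [ 2.5  5.1 59.9] w [ 0.    -0.    -0.315]
```

>>> jog_arm --increments '[{"tx": 0,"ty": 5,"tz": 0,"wx": 0,"wy": 0,"wz": -0.315,"gripper": 0.4},{"tx": 0,"ty": 5,"tz": 0,"wx": 0,"wy": 0,"wz": -0.315,"gripper": 0.4},{"tx": 0,"ty": 5,"tz": 20,"wx": 0,"wy": 0,"wz": -0.315,"gripper": 0.4},{"tx": 0,"ty": 5,"tz": 59,"wx": 0,"wy": 0,"wz": -0.315,"gripper": 0.4},{"tx": 0,"ty": 5,"tz": 59,"wx": 0,"wy": 0,"wz": -0.315,"gripper": 0.4}]'

```text
time: 5.32
position: [0.5836, -0.2665, 0.0064]
tool_rot: [-1.885, -2.501, 0.003]
ft_force: [-3.0, 1.2, -1.9]
grip_width: 0.401
grip_force: 0.0
```

```bash
python3 -c "
from h import *
wh(TR);go(TR,-2,-80,12,np.pi/2)"
```

```text
in frame mm [ -7.1 -79.7   6.4] F [-2.51  1.99 -1.88] t 5.3167 0.4012366389896555
t [-0.2  5.  -5.6] w [-0.008 -0.007 -0.006]
```

>>> jog_arm --increments '[{"tx": 7,"ty": 3,"tz": -2,"wx": 0,"wy": 0,"wz": 0,"gripper": 0.4},{"tx": 14,"ty": 3,"tz": -2,"wx": 0,"wy": 0,"wz": 0,"gripper": 0.4},{"tx": 21,"ty": 3,"tz": -2,"wx": 0,"wy": 0,"wz": 0,"gripper": 0.4},{"tx": 28,"ty": 3,"tz": -2,"wx": 0,"wy": 0,"wz": 0,"gripper": 0.4},{"tx": 34,"ty": 3,"tz": -2,"wx": 0,"wy": 0,"wz": 0,"gripper": 0.4}]'

```text
time: 5.73
position: [0.5825, -0.2339, 0.017]
tool_rot: [1.888, 2.507, 0.0]
ft_force: [0.4, -0.9, 1.1]
grip_width: 0.401
grip_force: 0.5
```

```bash
python3 -c "
from h import *
wh(TR);go(TR,-2,-80,12,np.pi/2)"
```

```text
in frame mm [  1.  -48.1  17. ] F [ 0.15 -0.99  1.14] t 5.7333 0.4013183909894062
t [-31.9  -2.8   5.1] w [ 0.002  0.002 -0.005]
```

>>> jog_arm --increments '[{"tx": 1,"ty": 0,"tz": 0,"wx": 0,"wy": 0,"wz": 0,"gripper": 0.4},{"tx": 2,"ty": 0,"tz": 0,"wx": 0,"wy": 0,"wz": 0,"gripper": 0.4},{"tx": 3,"ty": 0,"tz": 0,"wx": 0,"wy": 0,"wz": 0,"gripper": 0.4},{"tx": 4,"ty": 0,"tz": 0,"wx": 0,"wy": 0,"wz": 0,"gripper": 0.4},{"tx": 4,"ty": 0,"tz": 0,"wx": 0,"wy": 0,"wz": 0,"gripper": 0.4}]'

```text
time: 6.15
position: [0.5804, -0.2313, 0.0153]
tool_rot: [1.891, 2.508, -0.0]
ft_force: [0.8, -1.0, 0.4]
grip_width: 0.398
grip_force: 0.4
```

```bash
python3 -c "
from h import *
wh(TR)"
```

```text
in frame mm [ -0.3 -45.1  15.3] F [ 0.48 -1.15  0.43] t 6.15 0.39821681223995326
```

Still sliding freely; continue.

>>> jog_arm --increments '[{"tx": 1,"ty": 0,"tz": 0,"wx": 0,"wy": 0,"wz": 0,"gripper": 0.4},{"tx": 2,"ty": 0,"tz": 0,"wx": 0,"wy": 0,"wz": 0,"gripper": 0.4},{"tx": 3,"ty": 0,"tz": 0,"wx": 0,"wy": 0,"wz": 0,"gripper": 0.4},{"tx": 4,"ty": 0,"tz": 0,"wx": 0,"wy": 0,"wz": 0,"gripper": 0.4},{"tx": 4,"ty": 0,"tz": 0,"wx": 0,"wy": 0,"wz": 0,"gripper": 0.4}]'

```text
time: 6.57
position: [0.5793, -0.2269, 0.0152]
tool_rot: [1.891, 2.509, -0.0]
ft_force: [0.8, -1.5, -0.2]
grip_width: 0.403
grip_force: 0.8
```

>>> jog_arm --increments '[{"tx": 1,"ty": 0,"tz": 0,"wx": 0,"wy": 0,"wz": 0,"gripper": 0.4},{"tx": 2,"ty": 0,"tz": 0,"wx": 0,"wy": 0,"wz": 0,"gripper": 0.4},{"tx": 3,"ty": 0,"tz": 0,"wx": 0,"wy": 0,"wz": 0,"gripper": 0.4},{"tx": 3,"ty": 0,"tz": 0,"wx": 0,"wy": 0,"wz": 0,"gripper": 0.4},{"tx": 3,"ty": 0,"tz": 0,"wx": 0,"wy": 0,"wz": 0,"gripper": 0.4}]'

```text
time: 6.98
position: [0.5795, -0.2266, 0.0158]
tool_rot: [1.889, 2.504, -0.002]
ft_force: [3.5, -6.1, -0.1]
grip_width: 0.396
grip_force: 3.3
```

```bash
python3 -c "
from h import *
wh(TR)"
```

```text
in frame mm [  0.2 -40.3  15.8] F [ 1.65 -6.87 -0.1 ] t 6.9833 0.39568631351256206
```

>>> jog_arm --increments '[{"tx": 2,"ty": 0,"tz": 0,"wx": 0,"wy": 0,"wz": 0,"gripper": 0.4},{"tx": 4,"ty": 0,"tz": 0,"wx": 0,"wy": 0,"wz": 0,"gripper": 0.4},{"tx": 4,"ty": 0,"tz": 0,"wx": 0,"wy": 0,"wz": 0,"gripper": 0.4},{"tx": -15,"ty": 0,"tz": 0,"wx": 0,"wy": 0,"wz": 0,"gripper": 0.4},{"tx": -50,"ty": 0,"tz": 0,"wx": 0,"wy": 0,"wz": 0,"gripper": 0.4}]'

```text
time: 7.4
position: [0.5923, -0.2666, 0.0153]
tool_rot: [-1.881, -2.512, -0.004]
ft_force: [0.8, 0.8, 0.1]
grip_width: 0.399
grip_force: 0.0
```

>>> jog_arm --increments '[{"tx": 0,"ty": 0,"tz": -30,"wx": 0,"wy": 0,"wz": 0,"gripper": 0.29},{"tx": 0,"ty": 0,"tz": -60,"wx": 0,"wy": 0,"wz": 0.15,"gripper": 0.29},{"tx": 0,"ty": -30,"tz": -60,"wx": 0,"wy": 0,"wz": 0.25,"gripper": 0.29},{"tx": 20,"ty": -70,"tz": -60,"wx": 0,"wy": 0,"wz": 0.37,"gripper": 0.29},{"tx": 40,"ty": -105,"tz": -60,"wx": 0,"wy": 0,"wz": 0.5,"gripper": 0.29}]'

```text
time: 7.82
position: [0.4808, -0.2626, 0.0749]
tool_rot: [-2.454, -1.96, -0.002]
ft_force: [-1.5, -0.4, 0.3]
grip_width: 0.3
grip_force: 0.0
```

```bash
python3 -c "
from h import *
wh(TR);go(TR,-95,-3,75)"
```

```text
in frame mm [-104.7  -47.1   74.9] F [-1.58  0.    0.32] t 7.8167 0.2996905184977116
t [ 43.2 -13.    0. ] w [-1.000e-03 -1.000e-03  1.063e+00]
```

>>> jog_arm --increments '[{"tx": 43,"ty": -13,"tz": 0,"wx": 0,"wy": 0,"wz": 1.063,"gripper": 0.29},{"tx": 43,"ty": -13,"tz": 0,"wx": 0,"wy": 0,"wz": 1.063,"gripper": 0.29},{"tx": 43,"ty": -13,"tz": 0,"wx": 0,"wy": 0,"wz": 1.063,"gripper": 0.29},{"tx": 43,"ty": -13,"tz": 0,"wx": 0,"wy": 0,"wz": 1.063,"gripper": 0.29},{"tx": 43,"ty": -13,"tz": 0,"wx": 0,"wy": 0,"wz": 1.063,"gripper": 0.29}]'

```text
time: 8.23
position: [0.4778, -0.2168, 0.075]
tool_rot: [-2.936, -1.113, 0.001]
ft_force: [0.1, -0.3, -0.5]
grip_width: 0.291
grip_force: 0.0
```

```bash
python3 -c "
from h import *
wh(TR);go(TR,-88,-3,75)"
```

```text
in frame mm [-94.6  -2.2  75. ] F [ 0.01 -0.32 -0.47] t 8.2333 0.29085690712487006
t [ 5.7  3.5 -0. ] w [-0.002  0.     0.44 ]
```

>>> jog_arm --increments '[{"tx": 0,"ty": 0,"tz": 0,"wx": 0,"wy": 0,"wz": 0.44,"gripper": 0.29},{"tx": 0,"ty": 0,"tz": 0,"wx": 0,"wy": 0,"wz": 0.44,"gripper": 0.29},{"tx": 0,"ty": 0,"tz": 0,"wx": 0,"wy": 0,"wz": 0.44,"gripper": 0.29},{"tx": 0,"ty": 0,"tz": 30,"wx": 0,"wy": 0,"wz": 0.44,"gripper": 0.29},{"tx": 0,"ty": 0,"tz": 61,"wx": 0,"wy": 0,"wz": 0.44,"gripper": 0.29}]'

```text
time: 8.65
position: [0.4801, -0.2181, 0.0152]
tool_rot: [3.107, 0.449, 0.006]
ft_force: [0.0, -0.8, -1.3]
grip_width: 0.296
grip_force: 0.0
```

```bash
python3 -c "
from h import *
wh(TR);go(TR,-56,-3,14)"
```

```text
in frame mm [-92.8  -4.2  15.2] F [-0.18 -0.8  -1.25] t 8.65 0.2955697212495632
t [36.8 -1.1  1.3] w [ 0.003 -0.003  0.002]
```

>>> jog_arm --increments '[{"tx": 12,"ty": 0,"tz": 1,"wx": 0,"wy": 0,"wz": 0,"gripper": 0.29},{"tx": 24,"ty": 0,"tz": 1,"wx": 0,"wy": 0,"wz": 0,"gripper": 0.29},{"tx": 32,"ty": 0,"tz": 1,"wx": 0,"wy": 0,"wz": 0,"gripper": 0.29},{"tx": 36,"ty": 0,"tz": 1,"wx": 0,"wy": 0,"wz": 0,"gripper": 0.29},{"tx": 39,"ty": 0,"tz": 1,"wx": 0,"wy": 0,"wz": 0,"gripper": 0.29}]'

```text
time: 9.07
position: [0.5182, -0.2066, 0.0149]
tool_rot: [3.107, 0.456, 0.004]
ft_force: [-0.5, -0.2, 0.2]
grip_width: 0.295
grip_force: 0.1
```

>>> jog_arm --increments '[{"tx": 1,"ty": 0,"tz": 0,"wx": 0,"wy": 0,"wz": 0,"gripper": 0.29},{"tx": 2,"ty": 0,"tz": 0,"wx": 0,"wy": 0,"wz": 0,"gripper": 0.29},{"tx": 3,"ty": 0,"tz": 0,"wx": 0,"wy": 0,"wz": 0,"gripper": 0.29},{"tx": 4,"ty": 0,"tz": 0,"wx": 0,"wy": 0,"wz": 0,"gripper": 0.29},{"tx": 4,"ty": 0,"tz": 0,"wx": 0,"wy": 0,"wz": 0,"gripper": 0.29}]'

```text
time: 9.48
position: [0.5194, -0.2062, 0.0133]
tool_rot: [3.108, 0.453, -0.0]
ft_force: [0.6, -0.1, 0.2]
grip_width: 0.29
grip_force: 0.0
```

```bash
python3 -c "
from h import *
wh(TR)"
```

```text
in frame mm [-51.7  -3.8  13.3] F [ 0.52 -0.21  0.22] t 9.4833 0.2901253332786623
```

>>> jog_arm --increments '[{"tx": 1,"ty": 0,"tz": 0,"wx": 0,"wy": 0,"wz": 0,"gripper": 0.29},{"tx": 2,"ty": 0,"tz": 0,"wx": 0,"wy": 0,"wz": 0,"gripper": 0.29},{"tx": 3,"ty": 0,"tz": 0,"wx": 0,"wy": 0,"wz": 0,"gripper": 0.29},{"tx": 4,"ty": 0,"tz": 0,"wx": 0,"wy": 0,"wz": 0,"gripper": 0.29},{"tx": 4,"ty": 0,"tz": 0,"wx": 0,"wy": 0,"wz": 0,"gripper": 0.29}]'

```text
time: 9.9
position: [0.5201, -0.2061, 0.0128]
tool_rot: [-3.109, -0.452, 0.011]
ft_force: [-8.4, -2.3, 6.1]
grip_width: 0.287
grip_force: 4.4
```

>>> jog_arm --increments '[{"tx": 1,"ty": 0,"tz": 0,"wx": 0,"wy": 0,"wz": 0,"gripper": 0.29},{"tx": 2,"ty": 0,"tz": 0,"wx": 0,"wy": 0,"wz": 0,"gripper": 0.29},{"tx": 3,"ty": 0,"tz": 0,"wx": 0,"wy": 0,"wz": 0,"gripper": 0.29},{"tx": 3,"ty": 0,"tz": 0,"wx": 0,"wy": 0,"wz": 0,"gripper": 0.29},{"tx": 3,"ty": 0,"tz": 0,"wx": 0,"wy": 0,"wz": 0,"gripper": 0.29}]'

```text
time: 10.32
position: [0.52, -0.2061, 0.0124]
tool_rot: [-3.109, -0.451, 0.019]
ft_force: [-13.8, -3.2, 9.8]
grip_width: 0.29
grip_force: 7.5
```

```bash
python3 -c "
from h import *
wh(TR)"
```

```text
in frame mm [-51.1  -3.9  12.4] F [-14.15   0.82   9.83] t 10.3167 0.290060219963967
```

>>> jog_arm --increments '[{"tx": -12,"ty": 0,"tz": 0,"wx": 0,"wy": 0,"wz": 0,"gripper": 0.4},{"tx": -45,"ty": 0,"tz": 0,"wx": 0,"wy": 0,"wz": 0,"gripper": 0.4},{"tx": -45,"ty": 0,"tz": -40,"wx": 0,"wy": 0,"wz": 0,"gripper": 0.4},{"tx": -45,"ty": 0,"tz": -80,"wx": 0,"wy": 0,"wz": 0,"gripper": 0.4},{"tx": -45,"ty": 0,"tz": -120,"wx": 0,"wy": 0,"wz": 0,"gripper": 0.4}]'

```text
time: 10.73
position: [0.4821, -0.2163, 0.1338]
tool_rot: [-3.108, -0.453, 0.001]
ft_force: [1.9, -1.1, 0.4]
grip_width: 0.397
grip_force: 0.0
```

>>> jog_arm --increments '[{"tx": 0,"ty": -40,"tz": -30,"wx": 0,"wy": 0,"wz": 0,"gripper": 0.4},{"tx": 0,"ty": -80,"tz": -30,"wx": 0,"wy": 0,"wz": 0,"gripper": 0.4},{"tx": 0,"ty": -120,"tz": -30,"wx": 0,"wy": 0,"wz": 0,"gripper": 0.4},{"tx": 0,"ty": -160,"tz": -30,"wx": 0,"wy": 0,"wz": 0,"gripper": 0.4},{"tx": 0,"ty": -200,"tz": -30,"wx": 0,"wy": 0,"wz": 0,"gripper": 0.4}]'

```text
time: 11.15
position: [0.4258, -0.0235, 0.1634]
tool_rot: [3.108, 0.453, 0.004]
ft_force: [0.6, 0.4, 0.8]
grip_width: 0.398
grip_force: 0.0
```

```bash
python3 -c "
from h import *
wh(CL)
sd=snap('side');im=snap('top')
np.save('sd.npy',sd['color']);np.save('im.npy',im['color'])
a=ov(im,330,190,60,65,6.6,[]);b=ov(sd,240,275,72,55,5.5,[])
c=ov(sd,255,165,60,40,6.6,[]);d=ov(im,185,185,60,38,6.6,[])
D=np.zeros((600,800,3),np.uint8)
for x,y,k in((0,0,a),(400,0,b),(0,330,d),(400,330,c)):
    h,w=min(k.shape[0],600-y),min(k.shape[1],400);D[y:y+h,x:x+w]=k[:h,:w]
cv2.imwrite('pics/b.png',D)"
```

```text
in frame mm [-216.1 -177.5  163.4] F [0.73 0.2  0.77] t 11.15 0.3982611517424346
```

View pics/b.png

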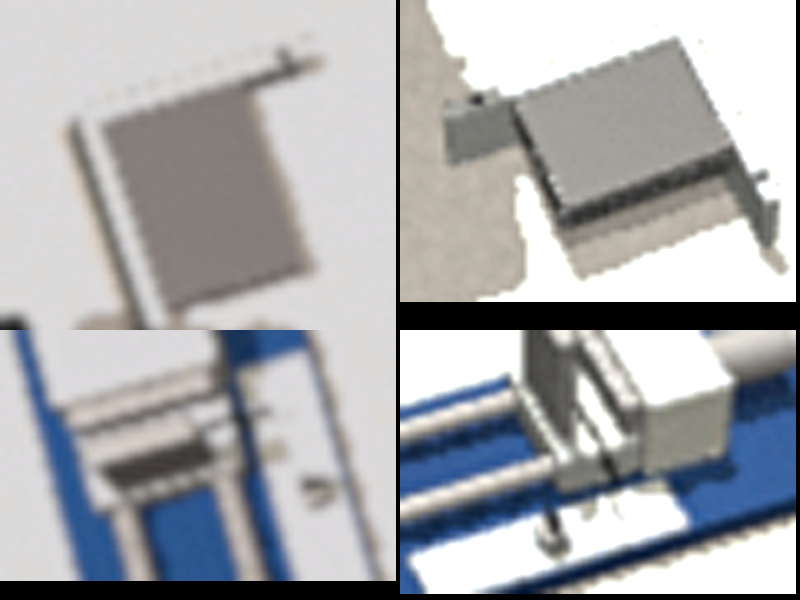

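```bash
cat > m.py <<'E'
from h import *
sd=snap('side');im=snap('top')
inv=lambda p:(R.from_euler('z',-CL[2]).apply(np.array(p)-[CL[0],CL[1],0])*1e3).round(1)
S=lambda x,y,z:inv(back(sd,255+(x-399.5)/6.6-.5,165+(y-329.5)/6.6-.5,z*1e-3))
T=lambda x,y,z:inv(back(im,185+(x+.5)/6.6-.5,185+(y-329.5)/6.6-.5,z*1e-3))
print('blade S',S(551,494,36),'ptr end S',S(614,480,34),'ptr start',S(577,402,34))
print('blade T',T(312,491,36),T(332,486,36),'ptr T',T(268,411,34),T(205,429,34))
print('plate top near edge etc: jaw top S corners',S(725,375,60),S(640,400,60),'base',S(700,430,14))
P=[(CL,R_(17,27,-22,22,100),(0,0,255)),(CL,R_(55,95,-35,35,60),(0,255,0))]
for x in(0,10,20,30): P.append((CL,[(x,-70,14),(x,-35,14)],(255,0,255)))
a=ov(im,180,160,66,95,6,P);b=ov(sd,235,145,66,95,6,P);
cv2.imwrite('pics/c.png',np.hstack([a,b])[:600,:800])
E
python3 m.py
```

```text
blade S [  5.6 -44.3  36. ] ptr end S [ 35.  -45.4  34. ] ptr start [38.6  4.3 34. ]
blade T [ -0.1 -53.1  36. ] [ -0.4 -61.5  36. ] ptr T [ 38.1 -44.3  34. ] [ 38.2 -17.4  34. ]
plate top near edge etc: jaw top S corners [ 94.6 -28.3  60. ] [ 54.1 -28.1  60. ] base [ 90.7 -15.1  14. ]
```

View pics/c.png

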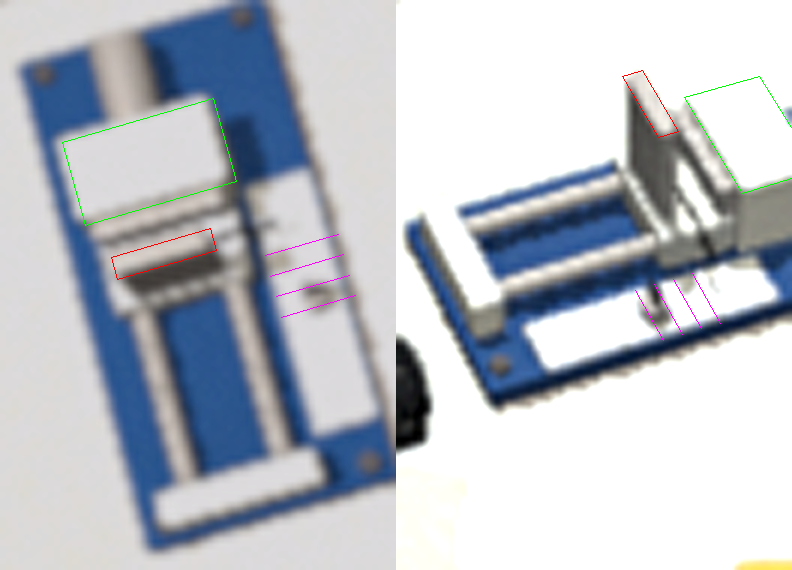

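```bash
python3 -c "
from h import *
go(CL,22,1,125,np.pi/2)"
```

```text
t [ 237.7 -179.9   38.5] w [ 0.003  0.    -1.572]
```

>>> jog_arm --increments '[{"tx": 238,"ty": -180,"tz": 10,"wx": 0,"wy": 0,"wz": -1.57,"gripper": 0.5},{"tx": 238,"ty": -180,"tz": 10,"wx": 0,"wy": 0,"wz": -1.57,"gripper": 0.5},{"tx": 238,"ty": -180,"tz": 10,"wx": 0,"wy": 0,"wz": -1.57,"gripper": 0.5},{"tx": 238,"ty": -180,"tz": 10,"wx": 0,"wy": 0,"wz": -1.57,"gripper": 0.5},{"tx": 238,"ty": -180,"tz": 10,"wx": 0,"wy": 0,"wz": -1.57,"gripper": 0.5}]'

```text
time: 11.77
position: [0.5516, 0.142, 0.1557]
tool_rot: [2.817, 1.39, 0.001]
ft_force: [0.2, 0.0, 0.2]
grip_width: 0.501
grip_force: 0.0
```

```bash
python3 -c "
from h import *
go(CL,22,1,125,np.pi/2)"
```

```text
t [89.6 -5.2 30.7] w [ 0.001 -0.    -0.947]
```

>>> jog_arm --increments '[{"tx": 90,"ty": -5,"tz": 20,"wx": 0,"wy": 0,"wz": -0.947,"gripper": 0.5},{"tx": 90,"ty": -5,"tz": 20,"wx": 0,"wy": 0,"wz": -0.947,"gripper": 0.5},{"tx": 90,"ty": -5,"tz": 20,"wx": 0,"wy": 0,"wz": -0.947,"gripper": 0.5},{"tx": 90,"ty": -5,"tz": 20,"wx": 0,"wy": 0,"wz": -0.947,"gripper": 0.5},{"tx": 90,"ty": -5,"tz": 20,"wx": 0,"wy": 0,"wz": -0.947,"gripper": 0.5}]'

```text
time: 12.18
position: [0.6012, 0.2167, 0.1341]
tool_rot: [-2.248, -2.191, 0.001]
ft_force: [-0.3, 0.2, 0.3]
grip_width: 0.496
grip_force: 0.0
```

```bash
python3 -c "
from h import *
go(CL,22,1,67,np.pi/2)"
```

```text
t [-0.4  0.9 67.1] w [-0.002 -0.002 -0.319]
```

>>> jog_arm --increments '[{"tx": 0,"ty": 1,"tz": 0,"wx": 0,"wy": 0,"wz": -0.319,"gripper": 0.5},{"tx": 0,"ty": 1,"tz": 0,"wx": 0,"wy": 0,"wz": -0.319,"gripper": 0.5},{"tx": 0,"ty": 1,"tz": 10,"wx": 0,"wy": 0,"wz": -0.319,"gripper": 0.5},{"tx": 0,"ty": 1,"tz": 40,"wx": 0,"wy": 0,"wz": -0.319,"gripper": 0.5},{"tx": 0,"ty": 1,"tz": 66,"wx": 0,"wy": 0,"wz": -0.319,"gripper": 0.5}]'

```text
time: 12.6
position: [0.6032, 0.2149, 0.0689]
tool_rot: [1.883, 2.514, 0.002]
ft_force: [0.3, -0.1, -0.6]
grip_width: 0.498
grip_force: 0.0
```

>>> jog_arm --increments '[{"tx": 0,"ty": 0,"tz": 0,"wx": 0,"wy": 0,"wz": 0,"gripper": 0.0},{"tx": 0,"ty": 0,"tz": 0,"wx": 0,"wy": 0,"wz": 0,"gripper": 0.0},{"tx": 0,"ty": 0,"tz": 0,"wx": 0,"wy": 0,"wz": 0,"gripper": 0.0},{"tx": 0,"ty": 0,"tz": 0,"wx": 0,"wy": 0,"wz": 0,"gripper": 0.0},{"tx": 0,"ty": 0,"tz": 0,"wx": 0,"wy": 0,"wz": 0,"gripper": 0.0}]' --grip_force 40

```text
time: 13.02
position: [0.6025, 0.2173, 0.072]
tool_rot: [1.879, 2.516, 0.004]
ft_force: [-0.2, 0.3, 0.8]
grip_width: 0.206
grip_force: 0.0
```

```bash
python3 -c "
from h import *
wh(CL);go(CL,22,1,67,np.pi/2)"
```

```text
in frame mm [22.7  1.8 72. ] F [-0.1   0.33  0.78] t 13.0167 0.20609785206072312
t [-0.8 -0.7  5. ] w [ 0.003 -0.    -0.006]
```

>>> jog_arm --increments '[{"tx": 0,"ty": 0,"tz": 3,"wx": 0,"wy": 0,"wz": 0,"gripper": 0.0},{"tx": 0,"ty": 0,"tz": 3,"wx": 0,"wy": 0,"wz": 0,"gripper": 0.0},{"tx": 0,"ty": 0,"tz": 3,"wx": 0,"wy": 0,"wz": 0,"gripper": 0.0},{"tx": 0,"ty": 0,"tz": 3,"wx": 0,"wy": 0,"wz": 0,"gripper": 0.0},{"tx": 0,"ty": 0,"tz": 3,"wx": 0,"wy": 0,"wz": 0,"gripper": 0.0}]' --grip_force 40

```text
time: 13.43
position: [0.6027, 0.2174, 0.0685]
tool_rot: [1.878, 2.516, 0.005]
ft_force: [4.2, 0.9, 5.0]
grip_width: 0.111
grip_force: 40.0
```

>>> jog_arm --increments '[{"tx": 0,"ty": -6,"tz": 0,"wx": 0,"wy": 0,"wz": 0,"gripper": 0.0},{"tx": 0,"ty": -12,"tz": 0,"wx": 0,"wy": 0,"wz": 0,"gripper": 0.0},{"tx": 0,"ty": -18,"tz": 0,"wx": 0,"wy": 0,"wz": 0,"gripper": 0.0},{"tx": 0,"ty": -24,"tz": 0,"wx": 0,"wy": 0,"wz": 0,"gripper": 0.0},{"tx": 0,"ty": -30,"tz": 0,"wx": 0,"wy": 0,"wz": 0,"gripper": 0.0}]'

```text
time: 13.85
position: [0.5753, 0.209, 0.0684]
tool_rot: [1.878, 2.514, 0.009]
ft_force: [9.2, 1.8, 2.2]
grip_width: 0.113
grip_force: 40.0
```

```bash
python3 -c "
from h import *
wh(CL);print(ctrl.get_state()['grip_force'])"
```

```text
in frame mm [-5.7  1.7 68.4] F [ 9.32 -0.91  2.24] t 13.85 0.11283049695350411
40.01968402415514
```

>>> jog_arm --increments '[{"tx": 0,"ty": -3,"tz": 0,"wx": 0,"wy": 0,"wz": 0,"gripper": 0.0},{"tx": 0,"ty": -4,"tz": 0,"wx": 0,"wy": 0,"wz": 0,"gripper": 0.0},{"tx": 0,"ty": -4,"tz": 0,"wx": 0,"wy": 0,"wz": 0,"gripper": 0.0},{"tx": 0,"ty": -4,"tz": 0,"wx": 0,"wy": 0,"wz": 0,"gripper": 0.0},{"tx": 0,"ty": -4,"tz": 0,"wx": 0,"wy": 0,"wz": 0,"gripper": 0.0}]'

```text
time: 14.27
position: [0.5717, 0.2079, 0.0685]
tool_rot: [1.878, 2.514, 0.009]
ft_force: [8.9, 2.6, 1.9]
grip_width: 0.11
grip_force: 40.0
```

```bash
python3 -c "
from h import *
wh(CL)
sd=snap('side');im=snap('top');np.save('sd2.npy',sd['color'])
P=[]
a=ov(im,205,185,40,40,9.9,P);b=ov(sd,262,175,40,40,9.9,P);c=ov(sd,225,120,100,100,1,[])
o=dict(sd);o['color']=np.load('sd.npy');b0=ov(o,262,175,40,20,9.9,[]);
D=np.zeros((600,800,3),np.uint8);D[:396,:396]=a;D[:396,400:796]=b;D[398:596,400:796]=b0
D[398:598,0:200]=cv2.resize(c,(200,200));cv2.imwrite('pics/d.png',D)"
```

```text
in frame mm [-9.4  1.7 68.5] F [ 9.24 -0.05  1.95] t 14.2667 0.1103974184490993
```

View pics/d.png

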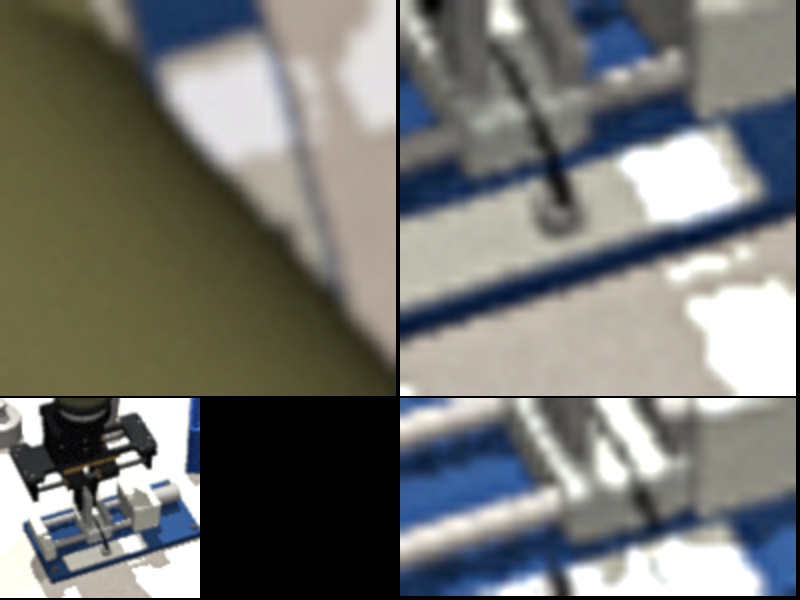

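```bash
python3 - <<'E'
import numpy as np,cv2
n=cv2.cvtColor(np.load('sd2.npy'),6).astype(int);o=cv2.cvtColor(np.load('sd.npy'),6).astype(int)
print('new, cols 268-283')
for v in range(177,200): print(v,n[v,268:284])
print('old 272-290')
for v in range(184,199): print(v,o[v,272:290])
E
```

```text
new, cols 268-283
177 [ 66  63  75 160 186 173 108  56  58  71  75  57  35  27  31  45]
178 [ 67  65  70 111 127 126  90  59  53  63  74  72  58  51  51  56]
179 [66 68 64 57 81 92 89 76 58 55 74 81 87 70 55 58]
180 [64 69 68 50 58 84 93 90 65 54 69 74 77 65 54 53]
181 [63 71 68 76 49 52 85 94 78 58 68 68 65 55 55 64]
182 [ 63  68  68  86  59  38  78  93  88  65  65  66  62  61  85 126]
183 [ 69  67  67  87  84  44  52  86  94  76  71  72  70  72  83 104]
184 [ 74  72  74  87  90  61  40  94 102  92  98 109 101  86  81  80]
185 [ 89  87  89 104 116 107  69  76 112 118 105  99  92  78  69  58]
186 [ 87  95 107 116 119 124  98  60  85 100  93  87  77  54  40  33]
187 [ 79 107 121 113 100  99  82  43  49  83  87  86  75  42  26  30]
188 [74 88 98 92 84 85 79 54 30 73 91 90 75 44 29 29]
189 [72 79 85 86 84 86 82 59 27 51 88 76 52 35 31 35]
190 [65 80 84 85 87 86 86 82 50 27 54 47 37 39 44 70]
191 [ 59  81  85  86  91  75  54  52  37  13  31  48  72  95 115 128]
192 [ 45  69  68  54  55  47  35  45  39  14  40 105 126 130 133 133]
193 [ 32  37  41  35  43  70  81 110  83  28  25  95 130 1
[... 895 characters left out ...]
90 [ 26  25  32  36  36  34  33  33  34  35  43  67  85 163 154 167 194 210]
191 [ 31  34  36  52  50  38  51  65  83 102 116 122 128 194 199 159 191 210]
192 [ 33  53  63  78  81  45  74 168 195 194 156 128 137 192 207 159 183 205]
193 [ 74 116 134 174 145  63  47 151 205 211 162 136 174 203 207 192 168 192]
194 [174 196 198 176 164  96  31 127 197 211 196 191 203 206 207 206 196 199]
195 [205 211 209 153 158 121  54 116 180 204 208 205 207 206 207 207 207 208]
196 [208 208 209 155 123 145 103  85 138 194 209 207 206 208 209 211 211 210]
197 [206 206 207 158  93  93  79  64 102 188 210 210 209 210 210 197 165 139]
198 [204 206 209 196 142  86  68  83 116 189 213 212 186 168 143 115  83  54]
```

```bash
python3 - <<'E'
from h import *
sd=snap('side')
inv=lambda p:(R.from_euler('z',-CL[2]).apply(np.array(p)-[CL[0],CL[1],0])*1e3).round(1)
for u,v,z in[(272.9,182,34),(273.8,184,34),(275,186,34),(275.9,188,34),(286.1,184,34),(287,187.5,34),(277,189.8,36),(277.1,190.4,34),(277.5,193,26),(278,195,26),(277,192,34)]: print(u,v,inv(back(sd,u,v,z*1e-3)))
for p in [(3,-50,36),(3,-50,34),(3,-50,26),(3,-62,36)]: print(p,np.round(proj(sd,tf(CL,np.array([p])*1e-3)[0]),1))
wh(CL)
E
```

```text
272.9 182 [  5.5 -10.5  34. ]
273.8 184 [  4.8 -18.9  34. ]
275 186 [  5.  -27.5  34. ]
275.9 188 [  4.4 -35.7  34. ]
286.1 184 [ 37.7 -32.4  34. ]
287 187.5 [ 34.7 -46.1  34. ]
277 189.8 [  3.9 -45.1  36. ]
277.1 190.4 [  4.  -45.7  34. ]
277.5 193 [  4.  -48.7  26. ]
278 195 [  2.3 -56.4  26. ]
277 192 [  1.3 -51.3  34. ]
(3, -50, 36) [277.4 191.1]
(3, -50, 34) [277.4 191.5]
(3, -50, 26) [277.4 193.4]
(3, -62, 36) [279.  193.9]
in frame mm [-9.4  1.7 68.5] F [8.76 0.69 0.98] t 14.4167 0.11291428163147273
```

```bash
python3 - <<'E'
from h import *
sd=snap('side');im=snap('top')
o=cv2.cvtColor(np.load('im.npy'),6).astype(int)
print('cols 228-238')
for v in range(204,216): print(v,o[v,218:240])
for x in(0,4):
  print(x,'top blade',[np.round(proj(im,tf(CL,np.array([(x,y,z)])*1e-3)[0]),1) for y,z in((-45,36),(-51,36),(-57,36),(-51,26))],'block near',np.round(proj(im,tf(CL,np.array([(x-6,-51,20)])*1e-3)[0]),1),'side blk',np.round(proj(sd,tf(CL,np.array([(x,-57,20)])*1e-3)[0]),1))
print('ptr38',[np.round(proj(im,tf(CL,np.array([(36,y,34)])*1e-3)[0]),1) for y in(-20,-45)])
for v in range(194,204): print(v,o[v,212:230])
E
```

```text
cols 228-238
204 [104 112 108  84  52  48  83 113 122 128 139 150 156 156 156 156 155 138
 105 107 140 155]
205 [121 126 112  83  50  42  80 122 141 145 150 154 155 154 155 155 155 147
 118 107 136 153]
206 [118 118  99  69  46  42  78 126 151 154 155 154 146 142 144 143 146 147
 126 104 122 146]
207 [121 118  95  63  43  43  70 114 145 155 156 150 132 111 107 110 118 128
 119  98 108 138]
208 [125 128 106  71  43  45  64 101 138 154 157 150 123  85  75  82  93 109
 115  98 100 126]
209 [118 131 116  81  46  43  57  91 133 154 157 152 132 108 106 107 102 111
 125 111  95 114]
210 [110 131 123  91  53  42  52  82 129 152 157 154 146 134 121 109 102 115
 135 124  96 108]
211 [106 132 130 101  65  46  51  73 115 144 156 155 151 137 118 110 120 137
 146 136 104 106]
212 [ 94 125 130 111  75  46  47  66 103 138 155 157 155 146 138 138 147 153
 155 146 116 107]
213 [ 80 115 131 121  85  49  47  58  92 131 153 156 156 154 153 154 155 156
 157 152 127 103]
214 [ 72 109 133 128  95  55  43  50  77 121 148 155 156 156 156 156 156 156
 157 154 134 103]
215 [ 66 101 129 130 105  67  42  45  67 1
[... 489 characters left out ...]
95 [103  91  86  88  90 100 111  94  56  63 101 124 140 151 154 156 156 156]
196 [ 92 105 121 130 134 139 142 114  62  57  98 119 124 131 145 154 154 154]
197 [119 126 142 153 152 150 144 114  61  45  76  95 101 113 137 150 150 151]
198 [134 129 138 147 139 126 119 101  62  35  52  89 117 132 140 149 150 152]
199 [141 131 120 116 108 104 118 122  94  47  46  93 134 151 151 152 154 155]
200 [143 130 102  90 111 131 144 144 113  60  43  89 134 152 153 153 155 156]
201 [116 103  78  74 108 138 149 140 108  63  44  80 128 143 140 140 149 155]
202 [ 71  61  52  53  82 114 128 122 101  72  46  69 112 127 123 126 140 153]
203 [ 45  45  45  44  57  85 104 108 101  79  48  56  96 116 118 121 135 149]
```

>>> jog_arm --increments '[{"tx": 0,"ty": -1.5,"tz": 0,"wx": 0,"wy": 0,"wz": 0,"gripper": 0.0},{"tx": 0,"ty": -1.5,"tz": 0,"wx": 0,"wy": 0,"wz": 0,"gripper": 0.0},{"tx": 0,"ty": -1.5,"tz": 0,"wx": 0,"wy": 0,"wz": 0,"gripper": 0.0},{"tx": 0,"ty": -1.5,"tz": 0,"wx": 0,"wy": 0,"wz": 0,"gripper": 0.0},{"tx": 0,"ty": -1.5,"tz": 0,"wx": 0,"wy": 0,"wz": 0,"gripper": 0.0}]'

```text
time: 14.93
position: [0.5705, 0.2075, 0.0685]
tool_rot: [1.878, 2.514, 0.009]
ft_force: [8.4, 2.1, 1.3]
grip_width: 0.115
grip_force: 40.0
```

>>> jog_arm --increments '[{"tx": 0,"ty": 0,"tz": 0,"wx": 0,"wy": 0,"wz": 0,"gripper": 0.0},{"tx": 0,"ty": 0,"tz": 0,"wx": 0,"wy": 0,"wz": 0,"gripper": 0.0},{"tx": 0,"ty": 0,"tz": 0,"wx": 0,"wy": 0,"wz": 0,"gripper": 0.0},{"tx": 0,"ty": 0,"tz": 0,"wx": 0,"wy": 0,"wz": 0,"gripper": 0.0},{"tx": 0,"ty": 0,"tz": 0,"wx": 0,"wy": 0,"wz": 0,"gripper": 0.0}]'

```text
time: 15.35
position: [0.5705, 0.2075, 0.0685]
tool_rot: [1.878, 2.514, 0.009]
ft_force: [8.6, 3.3, 1.3]
grip_width: 0.114
grip_force: 40.0
```

```bash
python3 -c "
from h import *
wh(CL);sd=snap('side');print(ctrl.get_state()['grip_force'])
n=cv2.cvtColor(sd['color'],6).astype(int)
for v in range(182,196): print(v,n[v,270:281])
P=[(TR,R_(-40,40,-30,30,42),(0,0,255))]
cv2.imwrite('pics/e.png',np.hstack([ov(sd,262,175,40,40,9.9,[]),ov(sd,242,270,72,72,5.5,[])]))"
```

```text
in frame mm [-10.7   1.7  68.5] F [9.17 0.65 1.32] t 15.35 0.11357015777088485
40.02306647831574
182 [69 77 48 55 86 94 78 61 64 64 51]
183 [68 85 58 34 78 94 89 66 65 70 66]
184 [ 73  88  84  56  63 104 104  85  87 111  94]
185 [ 88 107 112  93  59 103 124 115 100 101  84]
186 [108 117 122 118  73  67  93  99  93  88  65]
187 [117 114 101  98  61  37  72  89  87  89  60]
188 [96 91 86 85 57 24 46 79 90 90 58]
189 [85 85 85 86 78 54 36 74 94 81 46]
190 [83 87 86 86 85 82 45 39 58 47 36]
191 [86 84 80 68 55 51 32 16 31 46 73]
192 [ 68  51  46  43  35  41  42  23  40 106 125]
193 [ 42  35  43  69  81 109  84  29  24  96 129]
194 [ 70  79 107 125 125 118  98  57  20  75 123]
195 [126 127 133 133 134 105  94  67  32  63 111]
```

View pics/e.png

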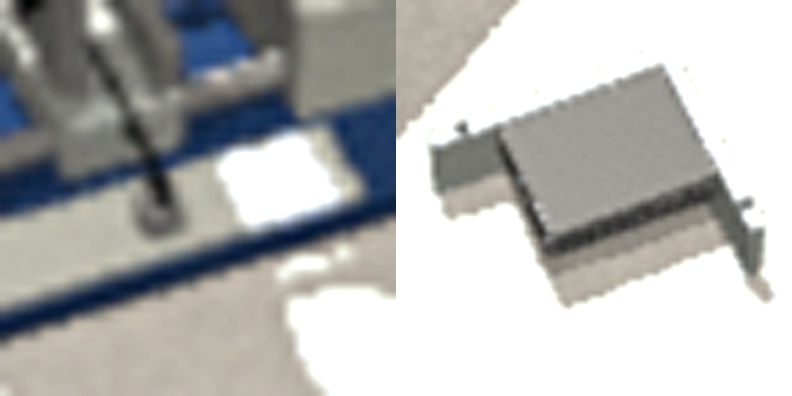

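```bash
python3 -c "
from bench import ctrl
print(ctrl.close_job())"
```

```text
the job is handed in; nothing more can be done
None
```

The four plates are squared flush against both tray fences, and the arm is still holding the slide with its pointer at the mark, within about 2 mm by the camera images; the job is handed in, but no verdict came back.

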